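# Fit the hot-water thermometer into its tee

## Robot

A 7-joint arm with a two-finger parallel gripper is mounted at the origin on the work surface. World frame = base frame: x ahead of the robot, y to its left, z up, the work surface at z = 0. Lengths are in m, angles in rad, forces in N, time in s.
With the tool pointing down it reaches from about 0.35 to 0.9 m from the base axis. Payload 8.1 kg.
Tool frame: the origin (TCP) lies midway between the tips of the shut fingers; the grasp point (between the pads) lies 19 mm behind it; z points along the fingers, y is the line along which they close (so a half turn about z gives the same grasp; the last joint's range is limited). The gripper opens to 92 mm and grips with 3 to 60 N. Pads are 19 mm wide; open, the fingers measure 130 mm over their backs; the gripper's body (75 mm by 190 mm) begins 47 mm behind the grasp point.
Start: joints at [-1.29, 0.434, 0.025, 1.573, -0.012, 1.134, -0.075], TCP at [0.234, 0.58, 0.227] pointing down, gripper open.
Joint ranges: [-2.62, 2.62], [-0.44, 2.09], [-1.27, 1.32], [0.08, 2.57], [-1.32, 4.46], [0.12, 2], [-2.74, 2.74]. Speed limits (rad/s): [2.22, 2.22, 3.01, 3.01, 3.14, 3.14, 3.14].

## Interface

Orientations are given as a rotation vector (axis times angle).
In Python, from cell import arm gives the robot as it stands.
- The arm moves only by the tool move_arm, never from a script. Its argument "motion" is a list of rows, each an object of numbers: "tx", "ty", "tz": the shift along the tool's x, y, z normalised to -1 to 1, where 1 is 1000 mm; "twist": the turn about the tool's z normalised to -1 to 1, where 1 is pi/2 rad. In form: [{"tx": .., "ty": .., "tz": .., "twist": ..}, ...]. A call has 1 to 12 rows; each row shifts and turns the commanded pose from where the row before left it, along the tool's axes as they then stand; what a row does not reach is not made up. A row lasts 1/10 s, in which the tool goes at most 50 mm and 8.59 degrees, less where a joint would pass 70% of its speed; a pose out of reach is approached as far as the arm can. A call with a number of a shift or a turn outside -1 to 1 is refused whole. A call with a gripper value outside its range is refused whole. "gripper" is the gripper's target within -1 to 1 (shut at 1, half-way at 0, fully open at -1), set as the call begins (left out, the last holds). The fingers move at their own pace and stop on an object; "squeeze" is the grip in N (left out, the last holds). Time passes only in rows, so rows that do not move let the fingers close. It gives the time, the measured TCP pose, the force, the opening and the grip force at its end, in the units of the state.
- arm.observe(): the state, without advancing time (a new reading comes with each control period).
- arm.get_image(name): name is "scene" or "side" or "wrist"; returns the picture (400x640x3 uint8, red, green, blue); there is no depth.
- arm.calibration(name): a dict with "K" (3x3 intrinsics, pixels), "T" (4x4, takes a point from camera to world coordinates). Camera axes: x right, y down, z forward; pixel columns grow to the right and rows downward; lengths in m; the calibration is good to about 2 mm. A picture is of the moment at which its call begins: read the wrist's pose just before it. calibration takes no time and is no camera call; for the wrist camera it gives the pose at the moment of the call.
- arm.sign_off(): hands the job in; it is judged then, once.
Trained networks look in the newest picture that a camera, given by its name, has taken for a name from the list of things; names that differ only in an ending like _2 or _b are one class to them, and where a whole thing is asked for, a point or a joint stands for the part that bears it (a point fixed in the world has none). Each returns a list of dicts, best first, with "conf" (0 to 1); they miss things now and then, are a little off and sometimes report something else, mostly with a low value. They report only what shows in the picture. A call takes as long as a camera call.
- arm.look_for(camera, query): "point" ([column, row] as shares, 0 to 1, of the picture: columns of its width, rows of its height, amid what is visible of it).
- arm.regions_of(camera, query): "region" (400x640 bool, what is visible of it) and "point" ([column, row] as shares, 0 to 1, of the picture: columns of its width, rows of its height, amid what is visible of it).
- arm.place_of(camera, query): "point" ([column, row] as shares, 0 to 1, of the picture: columns of its width, rows of its height: a listed point, or the origin of a listed thing).
The state is a dict: "clock": time; "joints": joint angles; "dq": joint speeds; "joint_efforts": joint torques, N m; "position": TCP position; "ee_rot": TCP orientation; "force": force on the tool from outside, world axes, zero at the start; "ft_torque": the same for the moment, N m; "width": opening from 0.0 (shut) to 1.0 (fully open); "gripper_force": force on a finger pad.
Only numpy, scipy, OpenCV 4.12 (cv2) and the standard library are available. Lean on these libraries where they do the work, as an engineer would, in place of code of your own. Each camera call takes 0.05 s, during which the arm holds its last target. There are 200 camera calls.

## Task

Take the red dial thermometer out of the green stand and plug its probe down into the upright opening of the pipe tee with the red rim, fully home so that its brass flange rests on the rim, then let go. Leave the blue thermometer in the stand.

Things in the scene. Friction and masses are not known exactly. Their poses are not given: they have to be found in the camera images.
- hot_dial (a point): Centre of the red dial head (44 mm across, 22 mm high, white face up) of a loose thermometer, about 120 g, upright in the green stand's 20 mm hole; z up. Below the head: brass neck 16 mm across, 24 long; flange 46 mm across, 6 thick, its underside 41 mm below this point; steel probe 10 mm across, 50 long, tip 91 mm below this point. Round: grip the head across any way, lift straight out.
- hot_tee_mouth (a point): Centre of the upright opening, at rim height (80 mm above the counter), of the light grey plastic pipe tee with red rim and band, fixed to the counter. Opening 32 mm across, 58 deep; socket 44 mm outside; z up out of it; run 100 mm long, 44 high, along x. With the flange resting on the rim the dial's centre is 41 mm above this point.
- cold_dial (a point): Centre of the blue dial head of a second thermometer of the same size, loose, in the other hole of the stand, 130 mm from the red one (stand 70 x 200 mm, 65 high, holes along its length). It stays there.
- cold_tee_mouth (a point): Centre of the opening of the same kind of tee with the blue rim and blue band, fixed to the counter. It stays empty.

How it is judged:
On the way:
1. the red thermometer is lifted clear of the stand (height (world z) of hot_dial above 0.165 m), for 0.1 s.
At the end, for the whole second after the job is handed in: The red thermometer's probe is in the red-rimmed tee with its flange on the rim (dial centre 41 mm above the rim within 8 mm, within 16 mm of the tee's axis, within 10 degrees of upright), at rest and released; the blue thermometer is still in its place (within 25 mm) (horizontal distance between hot_dial and hot_tee_mouth below 0.016 m and z of hot_dial in the frame of hot_tee_mouth between 0.033 and 0.049 m and angle between hot_dial's own z axis and vertical below 0.18 rad and linear speed of hot below 0.02 m/s and distance of cold_dial from where it was at the start of the episode below 0.025 m); the robot touches nothing.
It fails at once if the blue thermometer is taken out or shoved from its place (moved more than 25 mm) (distance of cold_dial from where it was at the start of the episode above 0.025 m).
It also fails if it takes over 40 s, if anything falls off the work surface, if the arm or the gripper's body presses on something with over 40 N, if the wrist force passes 120 N, or if a joint passes its speed limit or range.

## Working session

There is one attempt and no reset: what is moved stays moved. The work goes in short steps, Python scripts to look and compute and a tool call to move; the robot and the scene stay as the last step left them, time stands still between calls to the robot, and variables do not carry over. Pictures are saved under pics/ and viewed, at most 10 in all, crops included, and the job is handed in when it is done.

Besides the shell and the picture viewer there is one more tool, called after "Call:" as name(argument=value, ...), one argument or row to a line, values as JSON. move_arm: Moves the arm, as the interface text tells. Scaled input: -1 to 1 covers 1000 mm each way for a shift and pi/2 rad each way for a turn. Its arguments: {"type":"object","properties":{"motion":{"type":"array","items":{"type":"object","properties":{"tx":{"type":"number"},"ty":{"type":"number"},"tz":{"type":"number"},"twist":{"type":"number"}}}},"gripper":{"type":"number"},"squeeze":{"type":"number"}},"required":["motion"]}

```bash
mkdir -p pics; cat > h.py <<'E'
import numpy as np, cv2
from cell import arm
from scipy.spatial.transform import Rotation as R
def ray(cam,p):
    c=arm.calibration(cam);K=np.array(c["K"]);T=np.array(c["T"])
    d=T[:3,:3]@np.linalg.inv(K)@np.array([p[0]*640,p[1]*400,1.]);return T[:3,3],d/np.linalg.norm(d)
def tri(rs):
    A=sum(np.eye(3)-np.outer(d,d) for o,d in rs);b=sum((np.eye(3)-np.outer(d,d))@o for o,d in rs)
    return np.linalg.solve(A,b)
def atz(r,z): o,d=r; return o+d*(z-o[2])/d[2]
E
python3 - <<'E'
from h import *
np.set_printoptions(precision=4,suppress=True)
ims={}
for c in ["scene","side"]:
    ims[c]=arm.get_image(c); cv2.imwrite(f"pics/{c}.png",cv2.cvtColor(ims[c],cv2.COLOR_RGB2BGR))
for q,z in [("hot_dial",None),("cold_dial",None),("hot_tee_mouth",.08),("cold_tee_mouth",.08)]:
    rs=[]
    for c in ims:
        for k in arm.place_of(c,q)[:2]:
            r=ray(c,k["point"]); print(q,c,np.array(k["point"])*[640,400],round(k["conf"],2),atz(r,z or .147))
            rs.append((c,r))
    a=[next((r for cc,r in rs if cc==c),None) for c in ims]
    if None not in a: print("tri",tri(a))
s=arm.observe();print(s["position"],R.from_rotvec(s["ee_rot"]).as_matrix(),s["clock"])
E
```

```text
hot_dial scene [258.496 216.12 ] 0.93 [ 0.5775 -0.1428  0.147 ]
hot_dial side [295.488 268.2  ] 0.6 [ 0.5131 -0.1473  0.147 ]
hot_dial side [244.928 149.   ] 0.46 [0.4691 0.1882 0.147 ]
tri [ 0.5183 -0.1223  0.1065]
cold_dial scene [204.288 233.6  ] 0.74 [ 0.5887 -0.2691  0.147 ]
cold_dial scene [334.016 198.52 ] 0.71 [0.5872 0.0434 0.147 ]
cold_dial side [316.096 333.88 ] 0.56 [ 0.5191 -0.2768  0.147 ]
tri [ 0.5252 -0.2568  0.1026]
hot_tee_mouth scene [336.32 196.32] 0.7 [0.485  0.1064 0.08  ]
hot_tee_mouth side [253.376 195.4  ] 0.85 [0.4704 0.1066 0.08  ]
tri [0.471  0.1146 0.0706]
cold_tee_mouth scene [381.632 181.2  ] 0.83 [0.4706 0.2578 0.08  ]
cold_tee_mouth side [244.416 149.4  ] 0.8 [0.4719 0.2639 0.08  ]
tri [0.4718 0.2582 0.0824]
[0.2341 0.5795 0.2267] [[-0.9272  0.3746  0.    ]
 [ 0.3746  0.9272 -0.    ]
 [-0.     -0.     -1.    ]] 0.5
```

View pics/scene.png

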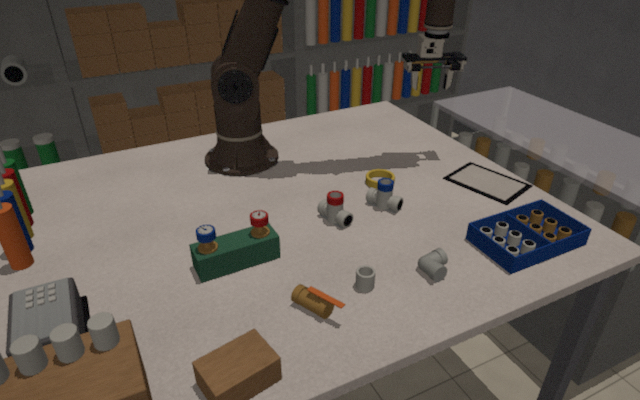

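View pics/side.png

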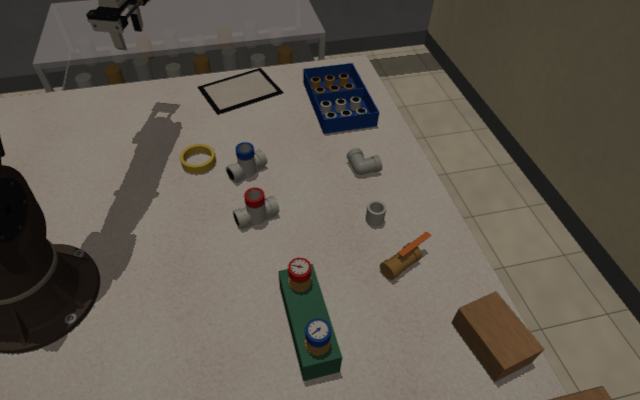

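The scene view shows the red dial at (259,217) and the blue at (206,232), with the red tee at (335,197). In the side view the red dial is at (299,268) and the red rim at (255,197). The triangulated heights fit: the dial is at about z 0.106. I'll turn the tool so the fingers close along x, passing over the tee on the way.

Call:
move_arm(
  motion=[
    {"twist": 0.0944, "tz": -0.008},
    {"twist": 0.0944, "tz": -0.008},
    {"twist": 0.0944, "tz": -0.008},
    {"twist": 0.0944, "tz": -0.008},
    {"twist": 0.0944, "tz": -0.008},
    {"twist": 0.0944, "tz": -0.008},
    {"twist": 0.0944, "tz": -0.008},
    {"twist": 0.0944, "tz": -0.008},
  ],
  gripper=-1,
)

```text
invalid input
```

Call:
move_arm(
  motion=[
    {"tx": -0.039, "ty": 0.02},
    {"tx": -0.039, "ty": 0.02},
    {"tx": -0.039, "ty": 0.02},
    {"tx": -0.039, "ty": 0.02},
    {"tx": -0.039, "ty": 0.02},
    {"tx": -0.039, "ty": 0.02},
    {"tx": -0.039, "ty": 0.02},
    {"tx": -0.039, "ty": 0.02},
    {"tx": -0.039, "ty": 0.02},
    {"tx": -0.039, "ty": 0.02},
    {"tx": -0.039, "ty": 0.02},
    {},
  ],
)

```text
invalid input
```

```bash
cat > look.py <<'E'
from h import *
import sys
np.set_printoptions(precision=4,suppress=True)
s=arm.observe();print(s["position"],R.from_rotvec(s["ee_rot"]).as_matrix().round(3).tolist(),s["clock"],s["joints"])
im=arm.get_image("wrist"); cv2.imwrite(f"pics/{sys.argv[1]}.png",cv2.cvtColor(im,cv2.COLOR_RGB2BGR))
print(np.array(arm.calibration("wrist")["T"])[:3,3])
for q,z in [("hot_dial",.106),("cold_dial",.106),("hot_tee_mouth",.08),("cold_tee_mouth",.08)]:
    for k in arm.place_of("wrist",q)[:2]:
        print(q,np.array(k["point"])*[640,400],round(k["conf"],2),atz(ray("wrist",k["point"]),z))
E
python3 look.py w1
```

```text
[0.2341 0.5795 0.2267] [[-0.927, 0.375, 0.0], [0.375, 0.927, -0.0], [-0.0, -0.0, -1.0]] 0.5 [-1.2896  0.4345  0.025   1.5732 -0.0116  1.134  -0.0751]
[0.1669 0.6066 0.3847]
```

View pics/w1.png

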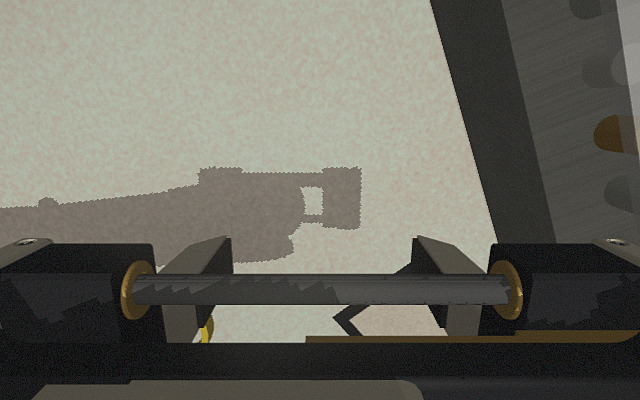

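The wrist view shows only the table and the fingers (pads at about x 215 and 430), because both moves were refused. I'll resend them with every field filled in.

Call:
move_arm(
  motion=[
    {"tx": 0, "ty": 0, "tz": -0.008, "twist": 0.0944},
    {"tx": 0, "ty": 0, "tz": -0.008, "twist": 0.0944},
    {"tx": 0, "ty": 0, "tz": -0.008, "twist": 0.0944},
    {"tx": 0, "ty": 0, "tz": -0.008, "twist": 0.0944},
    {"tx": 0, "ty": 0, "tz": -0.008, "twist": 0.0944},
    {"tx": 0, "ty": 0, "tz": -0.008, "twist": 0.0944},
    {"tx": 0, "ty": 0, "tz": -0.008, "twist": 0.0944},
    {"tx": 0, "ty": 0, "tz": -0.008, "twist": 0.0944},
  ],
  gripper=-1,
  squeeze=25,
)

```text
clock: 1.55
position: [0.234, 0.5795, 0.2911]
ee_rot: [-2.227, -2.215, -0.0]
force: [-0.1, 0.3, 0.0]
width: 1.004
gripper_force: 0.0
```

Call:
move_arm(
  motion=[
    {"tx": -0.044, "ty": 0.02, "tz": 0, "twist": 0},
    {"tx": -0.044, "ty": 0.02, "tz": 0, "twist": 0},
    {"tx": -0.044, "ty": 0.02, "tz": 0, "twist": 0},
    {"tx": -0.044, "ty": 0.02, "tz": 0, "twist": 0},
    {"tx": -0.044, "ty": 0.02, "tz": 0, "twist": 0},
    {"tx": -0.044, "ty": 0.02, "tz": 0, "twist": 0},
    {"tx": -0.044, "ty": 0.02, "tz": 0, "twist": 0},
    {"tx": -0.044, "ty": 0.02, "tz": 0, "twist": 0},
    {"tx": -0.044, "ty": 0.02, "tz": 0, "twist": 0},
    {"tx": -0.044, "ty": 0.02, "tz": 0, "twist": 0},
    {"tx": -0.044, "ty": 0.02, "tz": 0, "twist": 0},
    {"tx": -0.044, "ty": 0.02, "tz": 0, "twist": 0},
  ],
)

```text
clock: 2.75
position: [0.4749, 0.0499, 0.2912]
ee_rot: [2.22, 2.223, 0.002]
force: [0.9, 0.7, 0.0]
width: 1.002
gripper_force: 0.0
```

```bash
python3 look.py w2
```

```text
[0.4749 0.0499 0.2912] [[-0.001, 1.0, 0.001], [1.0, 0.001, 0.001], [0.001, 0.001, -1.0]] 2.75 [-0.7865  0.1364  0.659   1.8585 -0.0912  1.1754 -0.0958]
[0.4778 0.1146 0.4495]
hot_dial [360.768 327.2  ] 0.6 [ 0.5227 -0.1355  0.106 ]
hot_tee_mouth [318.592 119.2  ] 0.81 [0.4724 0.1113 0.08  ]
```

View pics/w2.png

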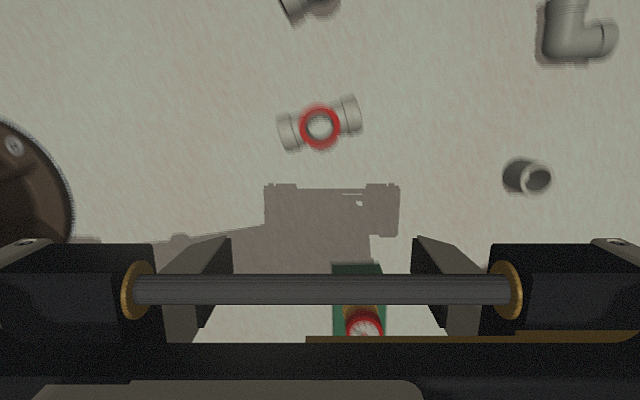

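The wrist view shows the red rim at about (320,127), slightly blurred, and the red dial between the fingers at (364,327). I'll measure the rim again by colour now that the arm has settled.

```bash
cat > red.py <<'E'
from h import *
import sys
def red(z,lo=0,hi=400,name=None):
    s=arm.observe(); c=arm.calibration("wrist"); im=arm.get_image("wrist"); print(s["position"],s["dq"].round(3) if hasattr(s["dq"],"round") else s["dq"])
    a=im.astype(int); m=((a[...,0]>90)&(a[...,0]>1.7*a[...,1])&(a[...,0]>1.7*a[...,2])).astype(np.uint8); m[:lo]=0; m[hi:]=0
    if name: cv2.imwrite(f"pics/{name}.png",cv2.cvtColor(im,cv2.COLOR_RGB2BGR))
    n,l,st,_=cv2.connectedComponentsWithStats(m)
    i=1+st[1:,4].argmax(); h=cv2.convexHull(np.argwhere(l==i)[:,::-1].astype(np.int32)); e=cv2.fitEllipse(h)
    print("ellipse",e,"->",atz(ray("wrist",(e[0][0]/640,e[0][1]/400)),z))
if __name__=="__main__": red(float(sys.argv[1]),int(sys.argv[2]),int(sys.argv[3]),sys.argv[4] if len(sys.argv)>4 else None)
E
python3 red.py .08 0 240
```

```text
[0.47424851 0.05199122 0.29068947] [-0.024 -0.004 -0.022  0.006  0.     0.002 -0.001]
ellipse ((318.24267578125, 124.41228485107422), (41.755855560302734, 42.94343566894531), 173.31863403320312) -> [0.47109153 0.10814151 0.08      ]
```

Call:
move_arm(
  motion=[
    {"tx": -0.035, "ty": 0.008, "tz": 0, "twist": 0},
    {"tx": -0.035, "ty": 0.008, "tz": 0, "twist": 0},
    {"tx": -0.035, "ty": 0.008, "tz": 0, "twist": 0},
    {"tx": -0.035, "ty": 0.008, "tz": 0, "twist": 0},
    {"tx": -0.035, "ty": 0.008, "tz": 0, "twist": 0},
    {"tx": -0.035, "ty": 0.008, "tz": 0, "twist": 0},
    {"tx": 0, "ty": 0, "tz": 0, "twist": 0},
    {"tx": 0, "ty": 0, "tz": 0, "twist": 0},
    {"tx": 0, "ty": 0, "tz": 0, "twist": 0},
  ],
)

```text
clock: 3.95
position: [0.5227, -0.1561, 0.2905]
ee_rot: [-2.217, -2.225, -0.001]
force: [-0.1, 0.3, 0.4]
width: 1.002
gripper_force: 0.0
```

```bash
python3 red.py .112 0 400; python3 look.py w3
```

```text
[ 0.52273432 -0.15606216  0.29045571] [-0.007 -0.005  0.002  0.001 -0.     0.002  0.002]
ellipse ((550.495361328125, 107.71578216552734), (15.676153182983398, 105.98267364501953), 65.00157165527344) -> [ 0.74480062 -0.08247534  0.112     ]
[ 0.5227 -0.1561  0.2905] [[-0.004, 1.0, -0.0], [1.0, 0.004, 0.001], [0.001, -0.0, -1.0]] 4.0 [-0.3902  0.2971  0.7713  1.7152 -0.2201  1.2189  0.4397]
[ 0.5229 -0.0837  0.4487]
hot_dial [318.528 153.4  ] 0.91 [ 0.5203 -0.1288  0.106 ]
```

View pics/w3.png

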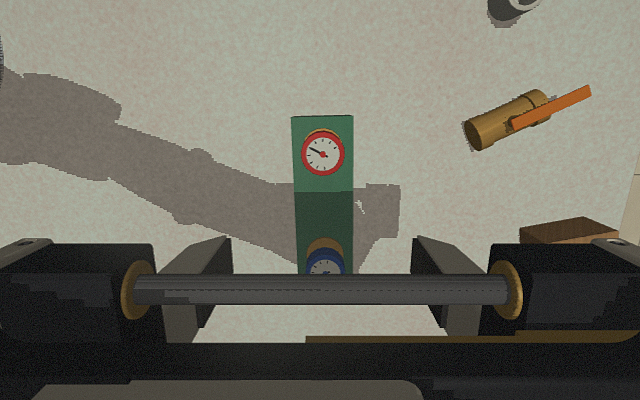

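The red dial face is at (322,154) with the blue one behind the bar, so the dial is at about (0.523, -0.127). Next I'll descend and grip.

Call:
move_arm(
  motion=[
    {"tx": 0.01, "ty": 0, "tz": 0.03, "twist": 0},
    {"tx": 0.01, "ty": 0, "tz": 0.03, "twist": 0},
    {"tx": 0.0095, "ty": 0, "tz": 0.03, "twist": 0},
    {"tx": 0, "ty": 0, "tz": 0.03, "twist": 0},
    {"tx": 0, "ty": 0, "tz": 0.03, "twist": 0},
    {"tx": 0, "ty": 0, "tz": 0.025, "twist": 0},
    {"tx": 0, "ty": 0, "tz": 0.018, "twist": 0},
    {"tx": 0, "ty": 0, "tz": 0.01, "twist": 0},
    {"tx": 0, "ty": 0, "tz": 0, "twist": 0},
    {"tx": 0, "ty": 0, "tz": 0, "twist": 0},
  ],
)

```text
clock: 5.25
position: [0.5229, -0.1289, 0.0883]
ee_rot: [2.22, 2.222, 0.001]
force: [0.3, -0.2, 1.0]
width: 0.999
gripper_force: 0.0
```

Call:
move_arm(
  motion=[
    {"tx": 0, "ty": 0, "tz": 0, "twist": 0},
    {"tx": 0, "ty": 0, "tz": 0, "twist": 0},
    {"tx": 0, "ty": 0, "tz": 0, "twist": 0},
    {"tx": 0, "ty": 0, "tz": 0, "twist": 0},
    {"tx": 0, "ty": 0, "tz": 0, "twist": 0},
    {"tx": 0, "ty": 0, "tz": 0, "twist": 0},
    {"tx": 0, "ty": 0, "tz": 0, "twist": 0},
    {"tx": 0, "ty": 0, "tz": 0, "twist": 0},
    {"tx": 0, "ty": 0, "tz": 0, "twist": 0},
    {"tx": 0, "ty": 0, "tz": 0, "twist": 0},
  ],
  gripper=1,
  squeeze=25,
)

```text
clock: 6.25
position: [0.5226, -0.1288, 0.0878]
ee_rot: [2.221, 2.222, 0.0]
force: [-0.3, 0.2, 0.5]
width: 0.477
gripper_force: 25.0
```

Call:
move_arm(
  motion=[
    {"tx": 0, "ty": 0, "tz": -0.01, "twist": 0},
    {"tx": 0, "ty": 0, "tz": -0.015, "twist": 0},
    {"tx": 0, "ty": 0, "tz": -0.02, "twist": 0},
    {"tx": 0, "ty": 0, "tz": -0.02, "twist": 0},
    {"tx": 0, "ty": 0, "tz": -0.02, "twist": 0},
    {"tx": 0, "ty": 0, "tz": -0.02, "twist": 0},
    {"tx": 0, "ty": 0, "tz": -0.015, "twist": 0},
    {"tx": 0, "ty": 0, "tz": -0.01, "twist": 0},
    {"tx": 0, "ty": 0, "tz": 0, "twist": 0},
    {"tx": 0, "ty": 0, "tz": 0, "twist": 0},
    {"tx": 0, "ty": 0, "tz": 0, "twist": 0},
  ],
)

```text
clock: 7.35
position: [0.522, -0.1286, 0.217]
ee_rot: [-2.22, -2.221, 0.001]
force: [-0.6, -0.3, -0.8]
width: 0.471
gripper_force: 25.0
```

```bash
python3 - <<'E'
from h import *
im=arm.get_image("wrist"); im2=arm.get_image("scene"); im3=arm.get_image("side")
o=np.vstack([im[150:400,120:520],np.hstack([cv2.resize(im2[130:300,160:360],(200,170)),im3[150:320,200:400]])])
cv2.imwrite("pics/g1.png",cv2.cvtColor(o,cv2.COLOR_RGB2BGR))
for q in ["hot_dial"]:
  for c in ["wrist","scene","side"]:
    print(c,[(np.array(k["point"])*[640,400],k["conf"],atz(ray(c,k["point"]),.236)) for k in arm.place_of(c,q)[:1]])
print(arm.observe()["position"])
E
```

```text
wrist [(array([318.784, 267.72 ]), 0.71, array([ 0.52154752, -0.126567  ,  0.236     ]))]
scene [(array([253.376, 166.4  ]), 0.65, array([ 0.51058541, -0.12345013,  0.236     ]))]
side [(array([294.72, 226.4 ]), 0.92, array([ 0.51778213, -0.12429159,  0.236     ]))]
[ 0.52238607 -0.12879721  0.21743847]
```

View pics/g1.png

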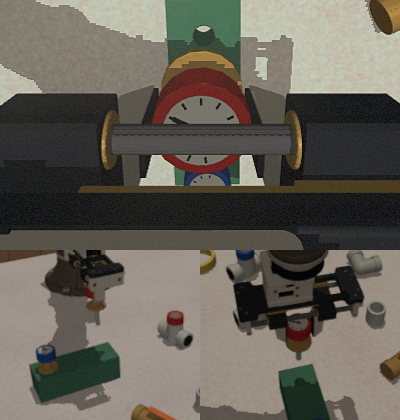

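The red thermometer is held upright and clear of the stand, and the blue one is undisturbed. I'll carry it over the red tee.

Call:
move_arm(
  motion=[
    {"tx": 0.015, "ty": -0.004, "tz": 0, "twist": 0},
    {"tx": 0.027, "ty": -0.006, "tz": 0, "twist": 0},
    {"tx": 0.03, "ty": -0.006, "tz": 0, "twist": 0},
    {"tx": 0.03, "ty": -0.006, "tz": 0, "twist": 0},
    {"tx": 0.03, "ty": -0.006, "tz": 0, "twist": 0},
    {"tx": 0.03, "ty": -0.006, "tz": 0, "twist": 0},
    {"tx": 0.03, "ty": -0.006, "tz": 0, "twist": 0},
    {"tx": 0.027, "ty": -0.006, "tz": 0, "twist": 0},
    {"tx": 0.018, "ty": -0.004, "tz": 0, "twist": 0},
    {"tx": 0, "ty": 0, "tz": 0, "twist": 0},
    {"tx": 0, "ty": 0, "tz": 0, "twist": 0},
    {"tx": 0, "ty": 0, "tz": 0, "twist": 0},
  ],
)

```text
clock: 8.85
position: [0.4726, 0.107, 0.2178]
ee_rot: [2.222, 2.22, -0.0]
force: [0.6, -0.7, -0.8]
width: 0.474
gripper_force: 25.0
```

```bash
python3 - <<'E'
from h import *
im=arm.get_image("wrist"); im2=arm.get_image("scene"); im3=arm.get_image("side")
f=lambda a:cv2.resize(a,None,fx=3,fy=3)
o=np.hstack([f(im2[110:240,280:400]),f(im3[130:260,190:310])])
cv2.imwrite("pics/g2.png",cv2.cvtColor(o,cv2.COLOR_RGB2BGR))
print(arm.observe()["position"])
# predicted pixels of rim centre and probe tip per fixed camera
for c in ["scene","side"]:
    C=arm.calibration(c);K=np.array(C["K"]);T=np.linalg.inv(np.array(C["T"]))
    for n,p in [("rim",[.472,.110,.08]),("tip",[.472,.110,.145])]:
        q=K@(T@np.array(p+[1]))[:3]; print(c,n,q[:2]/q[2])
E
```

```text
[0.47256158 0.10719937 0.21777069]
scene rim [335.19443961 193.7249644 ]
scene tip [335.65492341 172.30789577]
side rim [253.85891721 194.18922595]
side tip [251.42040625 173.38704735]
```

View pics/g2.png

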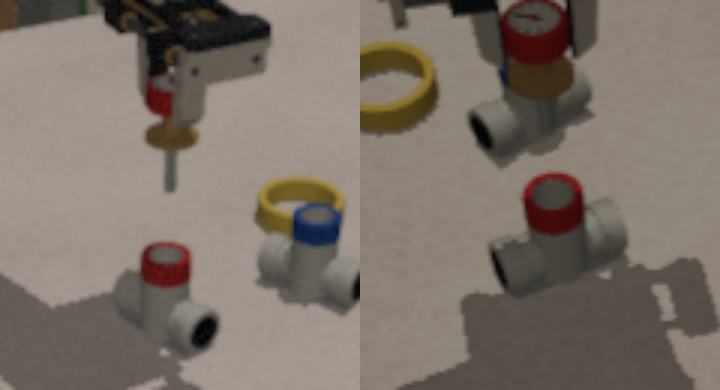

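The scene view shows the rim at (335,195) and the probe tip at (337,173). That is within about 1 px of straight above the rim, and the side view agrees. I'll lower it now.

Call:
move_arm(
  motion=[
    {"tx": 0, "ty": 0, "tz": 0.015, "twist": 0},
    {"tx": 0, "ty": 0, "tz": 0.02, "twist": 0},
    {"tx": 0, "ty": 0, "tz": 0.015, "twist": 0},
    {"tx": 0, "ty": 0, "tz": 0.012, "twist": 0},
    {"tx": 0, "ty": 0, "tz": 0.012, "twist": 0},
    {"tx": 0, "ty": 0, "tz": 0.012, "twist": 0},
    {"tx": 0, "ty": 0, "tz": 0.01, "twist": 0},
    {"tx": 0, "ty": 0, "tz": 0.01, "twist": 0},
    {"tx": 0, "ty": 0, "tz": 0.005, "twist": 0},
    {"tx": 0, "ty": 0, "tz": 0.002, "twist": 0},
    {"tx": 0, "ty": 0, "tz": 0, "twist": 0},
    {"tx": 0, "ty": 0, "tz": 0, "twist": 0},
  ],
)

```text
clock: 10.2
position: [0.4726, 0.1083, 0.105]
ee_rot: [2.221, 2.222, 0.001]
force: [0.3, 0.6, -1.9]
width: 0.471
gripper_force: 25.0
```

Call:
move_arm(
  motion=[
    {"tx": 0, "ty": 0, "tz": 0.001, "twist": 0},
    {"tx": 0, "ty": 0, "tz": 0.001, "twist": 0},
    {"tx": 0, "ty": 0, "tz": 0, "twist": 0},
    {"tx": 0, "ty": 0, "tz": 0, "twist": 0},
  ],
)

```text
clock: 10.6
position: [0.4724, 0.1082, 0.1028]
ee_rot: [2.221, 2.222, 0.0]
force: [0.1, 0.4, -0.6]
width: 0.473
gripper_force: 25.0
```

Call:
move_arm(
  motion=[
    {"tx": 0, "ty": 0, "tz": 0, "twist": 0},
    {"tx": 0, "ty": 0, "tz": 0, "twist": 0},
    {"tx": 0, "ty": 0, "tz": 0, "twist": 0},
    {"tx": 0, "ty": 0, "tz": 0, "twist": 0},
    {"tx": 0, "ty": 0, "tz": 0, "twist": 0},
    {"tx": 0, "ty": 0, "tz": 0, "twist": 0},
    {"tx": 0, "ty": 0, "tz": 0, "twist": 0},
    {"tx": 0, "ty": 0, "tz": 0, "twist": 0},
    {"tx": 0, "ty": 0, "tz": 0, "twist": 0},
    {"tx": 0, "ty": 0, "tz": 0, "twist": 0},
  ],
  gripper=-1,
)

```text
clock: 11.6
position: [0.4724, 0.1082, 0.1027]
ee_rot: [2.221, 2.222, 0.0]
force: [0.4, -0.3, 0.5]
width: 0.998
gripper_force: 0.0
```

Call:
move_arm(
  motion=[
    {"tx": 0, "ty": 0, "tz": -0.01, "twist": 0},
    {"tx": 0, "ty": 0, "tz": -0.02, "twist": 0},
    {"tx": 0, "ty": 0, "tz": -0.03, "twist": 0},
    {"tx": 0, "ty": 0, "tz": -0.03, "twist": 0},
    {"tx": 0, "ty": 0, "tz": -0.03, "twist": 0},
    {"tx": 0, "ty": 0, "tz": -0.03, "twist": 0},
    {"tx": 0, "ty": 0, "tz": -0.02, "twist": 0},
    {"tx": 0, "ty": 0, "tz": 0, "twist": 0},
    {"tx": 0, "ty": 0, "tz": 0, "twist": 0},
  ],
)

```text
clock: 12.5
position: [0.4723, 0.1082, 0.2731]
ee_rot: [-2.221, -2.222, -0.002]
force: [-0.0, -0.5, -0.4]
width: 1.002
gripper_force: 0.0
```

```bash
python3 - <<'E'
from h import *
im=arm.get_image("wrist"); im2=arm.get_image("scene"); im3=arm.get_image("side")
f=lambda a:cv2.resize(a,None,fx=3,fy=3)
o=np.hstack([f(im2[110:240,280:400]),f(im3[130:260,190:310])])
cv2.imwrite("pics/g3.png",cv2.cvtColor(o,cv2.COLOR_RGB2BGR))
for c in ["scene","side"]:
  for q,z in [("hot_dial",.121),("cold_dial",.106)]:
    print(c,q,[(np.array(k["point"])*[640,400],k["conf"],atz(ray(c,k["point"]),z)) for k in arm.place_of(c,q)[:1]])
E
```

```text
scene hot_dial [(array([335.872, 178.92 ]), 0.8, array([0.46571789, 0.11455412, 0.121     ]))]
scene cold_dial [(array([204.096, 231.4  ]), 0.59, array([ 0.52196609, -0.25642062,  0.106     ]))]
side hot_dial [(array([252.992, 179.2  ]), 0.93, array([0.47431455, 0.11606903, 0.121     ]))]
side cold_dial [(array([318.528, 333.4  ]), 0.61, array([ 0.5289284 , -0.25769708,  0.106     ]))]
```

View pics/g3.png

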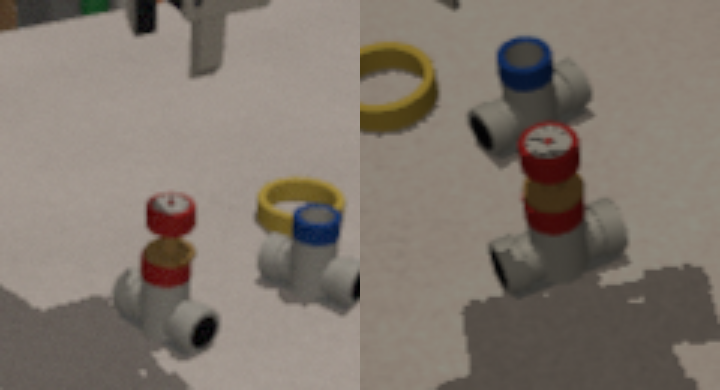

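The thermometer stands upright in the red tee with its flange on the rim. The blue one hasn't moved, and the gripper is clear.

```bash
python3 -c "
from cell import arm
print(arm.sign_off())"
```

```text
the job is handed in; nothing more can be done
None
```

The red thermometer is plugged into the red-rimmed tee with its flange on the rim and released, the blue one is still in the stand, and the job was handed in at about 12.7 s on the robot's clock (no verdict was returned).

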